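Hold the sprung cover of the blue-light box at the index clip

ROBOT

A 7-joint arm with a two-finger parallel gripper is mounted at the origin on a cart in front of the work surface, level with it; the furniture and walls round the work are solid. World frame = base frame: x ahead of the robot, y to its left, z up, the work surface at z = 0. Lengths are in m, angles in rad, forces in N, time in s.
With the tool pointing down it reaches from about 0.425 to 0.875 m from the base axis. Payload 8.4 kg.
Tool frame: the origin (TCP) lies on the centre line of the jaws, within the pads' length; the fingertips stand 22 mm ahead of it and the grasp point (between the pads) lies 3 mm ahead of it; z points along the fingers, y is the line along which they close (so a half turn about z gives the same grasp; the last joint's range is limited). The gripper opens to 87 mm and grips with 3 to 60 N. Pads are 19 mm wide; open, the fingers measure 117 mm over their backs; the gripper's body (75 mm by 190 mm) begins 51 mm behind the grasp point.
Start: joints at [1.232, 0.333, 0.04, 1.465, -0.013, 1.343, -0.059], TCP at [0.154, -0.631, 0.245] pointing down, gripper open.
Joint ranges: [-2.58, 2.58], [-0.38, 2.09], [-1.3, 1.39], [0.25, 2.4], [-1.5, 4.64], [0.08, 2.09], [-2.65, 2.65]. Speed limits (rad/s): [2.22, 2.22, 2.79, 2.79, 3.14, 3.14, 3.14].

INTERFACE

Orientations are given as a 3x3 rotation matrix whose columns are the frame's x, y, z axes.
In Python, from bench import observe, eyes, bot gives the robot as it stands.
- The arm moves only by the shell command python3 -m handwheel 'ROWS'. ROWS is JSON, a list of rows, each a list of 3 entries, a list of its own where there are three numbers: the turn, a rotation vector about the tool's x, y, z in units of 45 degrees (1.0 is 45 degrees), then the shift along the tool's x, y, z in units of 0.4 m (1.0 is 0.4 m), then the opening, from 0 (shut) to 1 (fully open). In form: [[[ax, ay, az], [dx, dy, dz], claw], ...]. A call has 1 to 20 rows; each row is the pose to reach, as a shift and turn from the pose commanded when the call began, along the tool's axes at that moment; what a row does not reach only later rows make up. A row lasts 1/12 s, in which the tool goes at most 41.7 mm and 7.16 degrees, less where a joint would pass 70% of its speed; a pose out of reach is approached as far as the arm can. A call with a number of a shift or a turn outside -1 to 1 is refused whole. A call with a gripper value outside its range is refused whole. The fingers move at their own pace and stop on an object; the grip force is fixed at half the most. Time passes only in rows, so rows that repeat a pose let the fingers close. It gives the time, the measured TCP pose, the force, the opening and the grip force at its end, in the units of the state.
- observe(): the state, without advancing time (a new reading comes with each control period).
- eyes.get_image(name): name is "scene" or "side" or "wrist"; returns the picture (420x560x3 uint8, blue, green, red); there is no depth.
- eyes.calibration(name): a dict with "fx", "fy", "cx", "cy" (pixels), "world_to_cam" (4x4, takes a point from world to camera coordinates); the wrist camera has in their place "hand_eye" (4x4, takes a point from camera to tool coordinates, whose origin is the TCP and whose axes are the flange's). Camera axes: x right, y up, looking along -z (the intrinsics and any distortion apply to the point x, -y, -z); pixel columns grow to the right and rows downward; lengths in m; the calibration is good to about 2 mm. A picture is of the moment at which its call begins: read the wrist's pose just before it. calibration takes no time and is no camera call.
- bot.close_job(): hands the job in; it is judged then, once.
The state is a dict: "time_s": time; "joints": joint angles; "qvel": joint speeds; "joint_torque": joint torques, N m; "position": TCP position; "ee_rot": TCP orientation; "contact_force": force on the tool from outside, world axes, zero at the start; "ft_torque": the same for the moment, N m; "grip_width": finger opening in m; "grip_force": force on a finger pad.
Only numpy, scipy, OpenCV 4.12 (cv2) and the standard library are available. Lean on these libraries where they do the work, as an engineer would, in place of code of your own. Each camera call takes 0.05 s, during which the arm holds its last target. There are 200 camera calls.

TASK

I want to pick at the dishes in the blue-light box with both hands while its amber cover still shields my eyes, but somebody has left the red-capped vial standing on the cover. Stand that vial upright on the worktop close beside the two black-capped vials (within a hand's breadth) before you open anything, then raise the sprung cover by the black grip of its bar handle until the white pointer on its edge is in line with the red index clip on the quadrant, without swinging it clearly past the clip. Finish while still holding the cover there by that grip, because it falls shut when let go; disturb nothing else.

Things in the scene. Friction and masses are not known exactly. Their poses are not given: they have to be found in the camera images.
- light_box: white blue-light viewing box, 220 (its x) by 260 (its y) by 98 mm high with the cover shut, fixed to the worktop; origin at the centre of its underside on the worktop; its -x side is the front with the switch and dial, turned roughly to the robot; z up. The top is a recess with blue glass and two glass dishes, closed by the amber cover.
- cover (a joint): angle of the amber see-through cover (black frame, 200 by 250 mm, 10 mm thick) in rad: 0 shut, flat, its top 98 mm above the worktop; grows as the front edge is lifted, stop at 1.3. A spring and its weight always push it shut: at the handle about 5 N of lift starts it; at 0.7 it takes 6.5 N along its arc or 11 N straight up.
- cover_hinge (a point): middle of the cover's hinge line, 104 mm behind the box's centre and 93 mm above the worktop; the hinge line is parallel to the box's y axis. Its frame turns with the cover: the panel extends along its -x, z is the panel's upward normal.
- handle_grip (a point): centre of the cover's bar handle, moves with the cover: a steel bar on two posts 110 mm apart, along the box's y axis, with a black grip sleeve 14 mm thick, 80 mm long; centre line 36 mm above the panel's top (29 mm free below), 184 mm in front of the hinge line and 41 mm above it when shut. Its frame is parallel to the cover's.
- grip_sleeve: black round grip sleeve, 14 mm thick and 80 mm long, that turns freely on the middle of the bar handle: the part to hold; its origin is its centre, the same point as handle_grip; it turns about its y axis, which is parallel to the box's y axis.
- pointer_tip (a point): tip of the white pointer on the cover's edge on the box's -y side, 88 mm from the hinge line; moves with the cover.
- index_mark (a point): mark of the red index clip, 88 mm from the hinge line, in the pointer's plane: the points coincide when cover and clip are at one angle. The clip is 10 mm wide along the arc of the aluminium quadrant on the box's -y side (it rises 75 mm above the shut panel). Its z axis points along the arc, the way the cover opens.
- index_clip (a joint): angle in rad at which the red index clip is set, on the same scale as the cover's angle: 0.40 to 0.70 at the start. It stays where it is set; leave it alone.
- red_vial: sample vial with red cap, 24 mm diameter, 46 mm tall, about 20 g, standing upright on the shut cover, behind the handle; origin at the centre of its underside, z up.
- vial_a: black-capped sample vial on the worktop at the left, 24 mm diameter, 53 mm tall; origin at the centre of its underside.
- vial_b: second black-capped sample vial standing beside the first, 24 mm diameter, 53 mm tall; origin at the centre of its underside.
- timer: white kitchen-type timer, 62 by 62 by 18 mm, lying at the right; bystander.
- battery: red cell, 15 mm diameter, 50 mm tall, standing at the right; bystander.
- beaker: glass beaker, 56 by 62 by 68 mm, standing at the right; bystander. Beyond it stands a black computer tower, some 0.45 m tall, from about x 0.45 to 0.95 and y -0.43 to -0.70: keep the arm clear of it. A bench instrument 228 mm tall stands behind the light box, from about x 0.76.
Mind the look-alikes: they are no part of the job. What is shaped like the vial_b but pink is not meant. Leave any pink look-alike of the vial_a alone.

How it is judged:
By the outcome, as a careful person would: the job done as asked, in the order asked, and still so for the second after the job is handed in, while the arm keeps its last pose, push and grip.
It also fails if it takes over 53 s, if anything falls off the work surface, if the arm or the gripper's body presses on something with over 40 N, if the wrist force passes 120 N, or if a joint passes its speed limit or range.

## Working session

There is one attempt and no reset: what is moved stays moved. The work goes in short steps, Python scripts to look and compute and a shell command to move; the robot and the scene stay as the last step left them, time stands still between calls to the robot, and variables do not carry over. Pictures are saved under pics/ and viewed, at most 10 in all, crops included, and the job is handed in when it is done.

```bash
mkdir -p pics; cat > h.py <<'E'
import numpy as np,cv2
from bench import observe,eyes,bot
def ray(name,u,v,st=None):
    c=eyes.calibration(name)
    d=np.array([(u-c['cx'])/c['fx'],-(v-c['cy'])/c['fy'],-1.])
    if name=='wrist':
        T=np.eye(4);T[:3,:3]=np.array(st['ee_rot']);T[:3,3]=st['position'];M=T@np.array(c['hand_eye'])
    else: M=np.linalg.inv(np.array(c['world_to_cam']))
    r=M[:3,:3]@d
    return M[:3,3],r/np.linalg.norm(r)
def plane(name,u,v,z,st=None):
    o,r=ray(name,u,v,st);return o+r*(z-o[2])/r[2]
def tri(*rs):
    A=sum(np.eye(3)-np.outer(r,r) for o,r in rs);b=sum((np.eye(3)-np.outer(r,r))@o for o,r in rs)
    p=np.linalg.solve(A,b);return p,[np.linalg.norm((np.eye(3)-np.outer(r,r))@(p-o)) for o,r in rs]
def proj(name,p):
    c=eyes.calibration(name);q=np.array(c['world_to_cam'])@np.r_[p,1]
    return c['cx']+c['fx']*q[0]/-q[2],c['cy']-c['fy']*q[1]/-q[2]
E
python3 - <<'E'
from h import *
for n in('scene','side'):
    im=eyes.get_image(n);cv2.imwrite(f'pics/{n}0.png',im)
    c=eyes.calibration(n);print({k:(np.round(v,3).tolist()) for k,v in c.items()})
print({k:np.round(v,3).tolist() for k,v in observe().items()})
c=eyes.calibration('wrist');print({k:(np.round(v,3).tolist()) for k,v in c.items()})
E
```

```text
{'fx': 399.682, 'fy': 399.682, 'cx': 275.428, 'cy': 213.62, 'world_to_cam': [[-0.769, -0.639, 0.024, 0.469], [0.317, -0.349, 0.882, -0.265], [-0.555, 0.685, 0.471, -0.819], [0.0, 0.0, 0.0, 1.0]]}
{'fx': 448.554, 'fy': 448.554, 'cx': 283.79, 'cy': 213.837, 'world_to_cam': [[-0.418, -0.908, -0.006, 0.284], [0.546, -0.256, 0.798, -0.428], [-0.726, 0.331, 0.603, -0.78], [0.0, 0.0, 0.0, 1.0]]}
{'time_s': 0.1, 'joints': [1.232, 0.334, 0.04, 1.466, -0.013, 1.343, -0.058], 'qvel': [-0.001, -0.003, 0.001, -0.004, -0.001, -0.001, 0.0], 'joint_torque': [0.004, -65.781, 1.34, -40.471, -0.06, 0.041, 0.0], 'position': [0.154, -0.631, 0.244], 'ee_rot': [[0.971, 0.238, -0.0], [0.238, -0.971, 0.001], [-0.0, -0.001, -1.0]], 'contact_force': [0.027, 0.403, -0.334], 'ft_torque': [0.01, -0.012, 0.013], 'grip_force': 0.0, 'grip_width': 0.087}
{'fx': 313.098, 'fy': 313.098, 'cx': 281.758, 'cy': 210.328, 'hand_eye': [[0.0, 0.969, 0.247, 0.066], [1.0, -0.0, -0.0, -0.0], [-0.0, 0.247, -0.969, -0.141], [0.0, 0.0, 0.0, 1.0]]}
```

View pics/scene0.png

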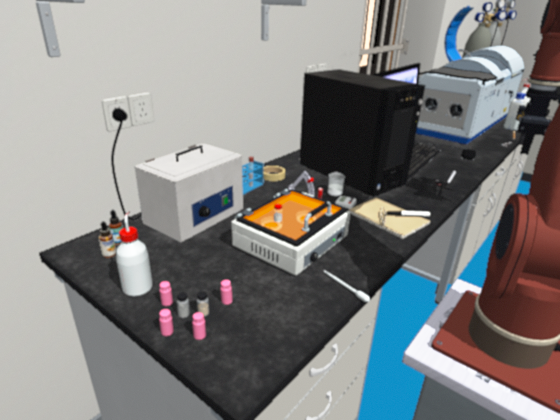

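View pics/side0.png

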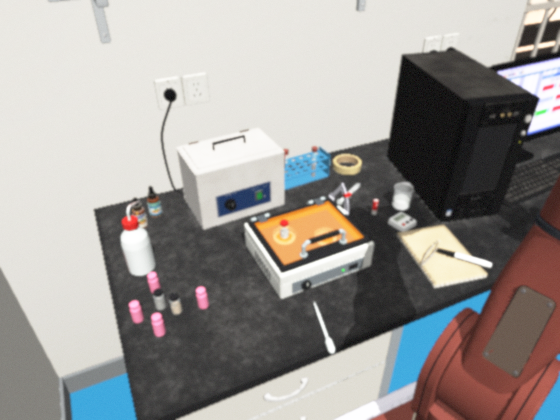

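The views show the red vial on the cover (scene 278,212; side 284,228). The black-capped pair (scene 183,305 and 203,303; side 159,299 and 176,303) stands among four pink look-alikes. I'll zoom in on both.

```bash
python3 - <<'E'
from h import *
a=cv2.imread('pics/scene0.png');b=cv2.imread('pics/side0.png')
r=lambda im,x,y,w,h:cv2.resize(im[y:y+h,x:x+w],(400,300),interpolation=cv2.INTER_CUBIC)
cv2.imwrite('pics/m0.png',np.vstack([np.hstack([r(a,225,170,133,100),r(b,240,175,133,100)]),np.hstack([r(a,145,265,107,80),r(b,120,260,107,80)])]))
E
```

```text
(no output)
```

View pics/m0.png

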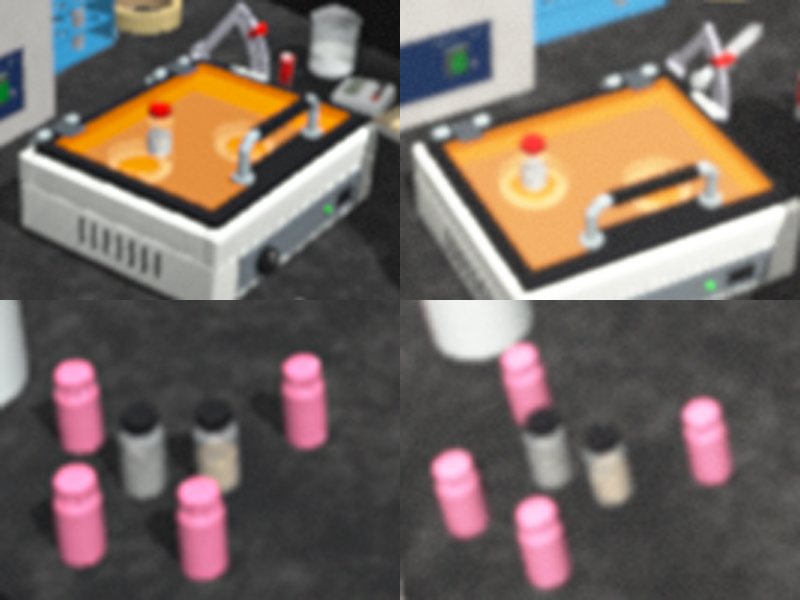

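```bash
python3 - <<'E'
from h import *
np.set_printoptions(precision=4,suppress=True)
A=lambda u,v:('scene',225+u/3.0075,170+v/3)
B=lambda u,v:('side',240+(u-400)/3.0075,175+v/3)
C=lambda u,v:('scene',145+u/3.738,265+(v-300)/3.75)
D=lambda u,v:('side',120+(u-400)/3.738,260+(v-300)/3.75)
def T(n,p,q): print(n,*tri(ray(*p),ray(*q)))
T('redcap',A(159,107),B(533,142))
T('gripL',A(252,138),B(612,197));T('gripR',A(308,103),B(700,170));
T('clip',A(260,28),B(724,60))
for n,p,q in[('BL',(38,147),(432,140)),('FL',(213,225),(528,285)),('BR',(205,60),(672,78))]:
    T(n,A(*p),B(*q));print(plane(*A(*p),.098),plane(*B(*q),.098))
T('a',C(139,412),D(543,418));T('b',C(215,408),D(604,435))
for p in[(76,370),(75,475),(200,488),(303,362)]:print('s',plane(*C(*p),.053))
for p in[(520,352),(453,460),(540,508),(703,408)]:print('d',plane(*D(*p),.053))
print('battery',plane('scene',321,190,.05))
E
```

```text
redcap [0.5637 0.0515 0.1416] [np.float64(0.0001831946133796336), np.float64(0.00018319461337964611)]
gripL [0.4903 0.0169 0.1256] [np.float64(0.0012960256004796308), np.float64(0.0012960256004797058)]
gripR [ 0.4827 -0.0572  0.1334] [np.float64(0.0007863839150991971), np.float64(0.0007863839150991674)]
clip [ 0.5986 -0.1482  0.1418] [np.float64(0.000532401695405636), np.float64(0.0005324016954055995)]
BL [0.6609 0.1028 0.0893] [np.float64(0.001867761014935799), np.float64(0.0018677610149357914)]
[0.6467 0.1156 0.098 ] [0.6533 0.106  0.098 ]
FL [0.4652 0.1013 0.0881] [np.float64(0.0004835105941071796), np.float64(0.0004835105941071977)]
[0.4556 0.1143 0.098 ] [0.4566 0.1053 0.098 ]
BR [ 0.6472 -0.1263  0.0985] [np.float64(0.0012329562888414634), np.float64(0.0012329562888415452)]
[ 0.65   -0.1288  0.098 ] [ 0.646  -0.1261  0.098 ]
a [0.5586 0.3735 0.0514] [np.float64(0.0007881289501710586), np.float64(0.0007881289501710538)]
b [0.529  0.3428 0.0514] [np.float64(0.00083601867346347), np.float64(0.0008360186734636732)]
s [0.6157 0.3745 0.053 ]
s [0.5427 0.4295 0.053 ]
s [0.4849 0.3922 0.053 ]
s [0.5215 0.2811 0.053 ]
d [0.6192 0.3747 0.053 ]
d [0.5448 0.4296 0.053 ]
d [0.4862 0.3903 0.053 ]
d [0.5223 0.2822 0.053 ]
battery [ 0.6429 -0.2768  0.05  ]
```

```bash
cat >> h.py <<'E'
from scipy.spatial.transform import Rotation as R
def yawR(a): # tool down, tool y at world angle a (deg)
    a=np.radians(a);y=np.array([np.cos(a),np.sin(a),0]);z=np.array([0,0,-1.]);return np.c_[np.cross(y,z),y,z]
def go(p,Rt,p0=None,R0=None):
    s=observe();p0=s['position'] if p0 is None else p0;R0=np.array(s['ee_rot']) if R0 is None else R0
    sh=R0.T@(np.array(p)-p0)/.4;t=R.from_matrix(R0.T@Rt).as_rotvec()/(np.pi/4)
    print('turn',t.round(4).tolist(),'shift',sh.round(4).tolist(),'rows>=',max(np.linalg.norm(sh)*.4/.0417,np.linalg.norm(t)*45/7.16).round(1))
E
python3 - <<'E'
from h import *
go([.28,-.34,.33],yawR(-40))
go([.49,0,.34],yawR(0),[.28,-.34,.33],yawR(-40))
print(plane('scene',135,291,0),plane('side',140,270,0))
E
```

```text
turn [-0.0018, -0.0005, -0.8058] shift [0.4781, -0.6324, -0.2148] rows>= 7.9
turn [0.0, 0.0, -0.8889] shift [0.9886, -0.1442, -0.025] rows>= 9.6
[0.70558184 0.40020521 0.        ] [ 7.04727172e-01  3.97949173e-01 -1.11022302e-16]
```

```bash
python3 -m handwheel '[[[0,0,-0.8],[0.48,-0.63,-0.215],1],[[0,0,-0.8],[0.48,-0.63,-0.215],1],[[0,0,-0.8],[0.48,-0.63,-0.215],1],[[0,0,-0.8],[0.48,-0.63,-0.215],1],[[0,0,-0.8],[0.48,-0.63,-0.215],1],[[0,0,-0.8],[0.48,-0.63,-0.215],1],[[0,0,-0.8],[0.48,-0.63,-0.215],1],[[0,0,-0.8],[0.48,-0.63,-0.215],1],[[0,0,-0.8],[0.48,-0.63,-0.215],1],[[0,0,-0.8],[0.48,-0.63,-0.215],1]]'; python3 - <<'E'
from h import *
go([.49,0,.34],yawR(0))
E
```

```text
time_s: 0.93
position: [0.282, -0.3396, 0.3314]
ee_rot: [[0.644, 0.765, 0.001], [0.765, -0.644, -0.002], [-0.001, 0.002, -1.0]]
contact_force: [-0.9, -0.5, -0.3]
grip_width: 0.0871
grip_force: 0.0
turn [0.0017, 0.0019, -0.8902] shift [0.9845, -0.1485, -0.0227] rows>= 9.6
```

```bash
python3 -m handwheel '[[[0,0,-0.89],[0.985,-0.148,-0.022],0.57],[[0,0,-0.89],[0.985,-0.148,-0.022],0.57],[[0,0,-0.89],[0.985,-0.148,-0.022],0.57],[[0,0,-0.89],[0.985,-0.148,-0.022],0.57],[[0,0,-0.89],[0.985,-0.148,-0.022],0.57],[[0,0,-0.89],[0.985,-0.148,-0.022],0.57],[[0,0,-0.89],[0.985,-0.148,-0.022],0.57],[[0,0,-0.89],[0.985,-0.148,-0.022],0.57],[[0,0,-0.89],[0.985,-0.148,-0.022],0.57],[[0,0,-0.89],[0.985,-0.148,-0.022],0.57],[[0,0,-0.89],[0.985,-0.148,-0.022],0.57],[[0,0,-0.89],[0.985,-0.148,-0.022],0.57],[[0,0,-0.89],[0.985,-0.148,-0.022],0.57],[[0,0,-0.89],[0.985,-0.148,-0.022],0.57]]'; python3 - <<'E'
from h import *
import pickle
s=observe();im=eyes.get_image('wrist');cv2.imwrite('pics/w1.png',im);pickle.dump({k:np.array(s[k]) for k in('position','ee_rot')},open('w1.pkl','wb'))
cv2.imwrite('pics/w1b.png',cv2.resize(im,(800,600),interpolation=cv2.INTER_CUBIC))
E
```

```text
time_s: 2.1
position: [0.4902, -0.0041, 0.3389]
ee_rot: [[0.007, 1.0, -0.001], [1.0, -0.007, -0.0], [-0.0, -0.001, -1.0]]
contact_force: [-0.3, -0.5, 0.2]
grip_width: 0.0497
grip_force: 0.0
```

View pics/w1b.png

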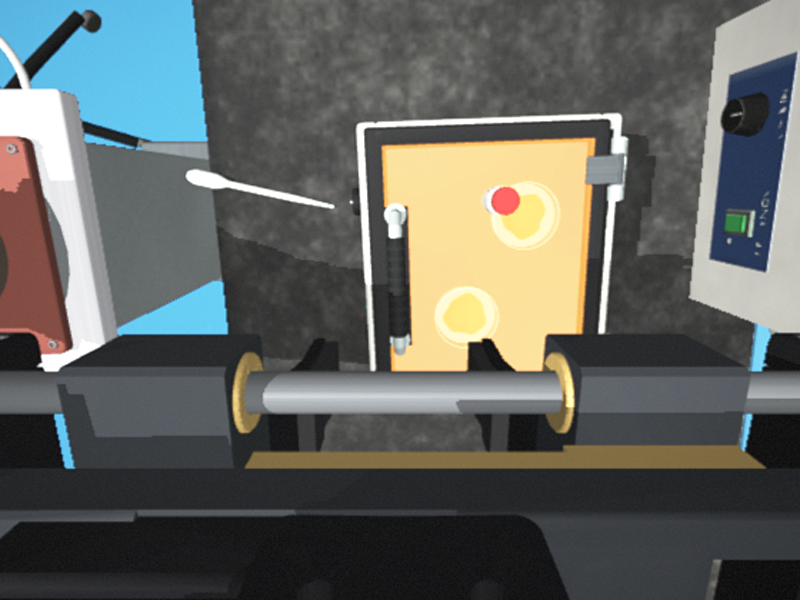

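The wrist view shows the red cap at (505,201) of 800 wide, the black sleeve from (398,238) to (399,337), and the box edges. The clip is hidden by the gripper.

```bash
python3 - <<'E'
from h import *
import pickle
np.set_printoptions(precision=4,suppress=True)
s=pickle.load(open('w1.pkl','rb'));im=cv2.imread('pics/w1.png')
hsv=cv2.cvtColor(im,cv2.COLOR_BGR2HSV)
m=((hsv[...,0]<6)|(hsv[...,0]>174))&(hsv[...,1]>150)&(hsv[...,2]>120);m[:,:300]=0;m[250:]=0
v,u=np.nonzero(m);print('cap px',(u.min()+u.max())/2,(v.min()+v.max())/2,len(u),u.ptp() if hasattr(u,'ptp') else np.ptp(u))
cu,cv_=(u.min()+u.max())/2,(v.min()+v.max())/2
k=.7
A=('scene',225+159/3.0075,170+107/3);B=('side',240+133/3.0075,175+142/3)
print('cap',tri(ray('wrist',cu,cv_,s),ray(*A),ray(*B)),plane('wrist',cu,cv_,.144,s))
W=lambda u,v,z:plane('wrist',u*k,v*k,z,s)
print('grip ends z.134',W(398,238,.134),W(399,337,.134),'posts',W(395,214,.134),W(400,347,.134))
print('grip tri',tri(ray('wrist',398.5*k,287*k,s),ray('scene',225+280/3.0075,170+120.5/3),ray('side',240+256/3.0075,175+183.5/3)))
for q in[(360,125),(373,370),(619,117),(603,330)]:print('edge',W(*q,.095))
for q in[(371,147),(382,360),(608,122)]:print('frame',W(*q,.098))
E
```

```text
cap px 354.0 140.0 276 18
cap (array([0.5643, 0.052 , 0.1416]), [np.float64(0.0014981051410427365), np.float64(0.0007056970876929208), np.float64(0.000854359545701267)]) [0.5649 0.0531 0.144 ]
grip ends z.134 [0.4857 0.0248 0.134 ] [ 0.4858 -0.0555  0.134 ] posts [0.4835 0.0429 0.134 ] [ 0.4865 -0.0642  0.134 ]
grip tri (array([ 0.4849, -0.0165,  0.1312]), [np.float64(0.002136306740832639), np.float64(0.0011545294640645353), np.float64(0.002317304602196221)])
edge [0.4553 0.1115 0.095 ]
edge [ 0.461  -0.1009  0.095 ]
edge [0.6634 0.1161 0.095 ]
edge [ 0.6692 -0.0633  0.095 ]
frame [0.464  0.0943 0.098 ]
frame [ 0.4696 -0.0899  0.098 ]
frame [0.6537 0.112  0.098 ]
```

```bash
python3 - <<'E'
from h import *
go([.5645,.0525,.20],yawR(10));go([.5645,.0525,.129],yawR(10))
E
```

```text
turn [-0.0007, 0.0003, -0.2306] shift [0.1423, 0.185, 0.3476] rows>= 4.0
turn [-0.0007, 0.0003, -0.2306] shift [0.1424, 0.1851, 0.5251] rows>= 5.5
```

```bash
python3 -m handwheel '[[[0,0,-0.23],[0.142,0.185,0.1],0.57],[[0,0,-0.23],[0.142,0.185,0.2],0.57],[[0,0,-0.23],[0.142,0.185,0.3],0.57],[[0,0,-0.23],[0.142,0.185,0.348],0.57],[[0,0,-0.23],[0.142,0.185,0.348],0.57],[[0,0,-0.23],[0.142,0.185,0.4],0.57],[[0,0,-0.23],[0.142,0.185,0.44],0.57],[[0,0,-0.23],[0.142,0.185,0.48],0.57],[[0,0,-0.23],[0.142,0.185,0.51],0.57],[[0,0,-0.23],[0.142,0.185,0.525],0.57],[[0,0,-0.23],[0.142,0.185,0.525],0.57],[[0,0,-0.23],[0.142,0.185,0.525],0.57],[[0,0,-0.23],[0.142,0.185,0.525],0.57]]'; python3 - <<'E'
from h import *
import pickle
s=observe();im=eyes.get_image('wrist');cv2.imwrite('pics/w2.png',im)
sd=eyes.get_image('side')
cv2.imwrite('pics/w2b.png',np.hstack([cv2.resize(im[120:420,130:430],(400,400)),cv2.resize(sd[160:310,220:370],(400,400),interpolation=cv2.INTER_CUBIC)]))
E
```

```text
time_s: 3.23
position: [0.5653, 0.0544, 0.1306]
ee_rot: [[-0.176, 0.984, 0.002], [0.984, 0.176, -0.0], [-0.0, 0.002, -1.0]]
contact_force: [-0.3, 0.8, 0.4]
grip_width: 0.0495
grip_force: 0.0
```

View pics/w2b.png

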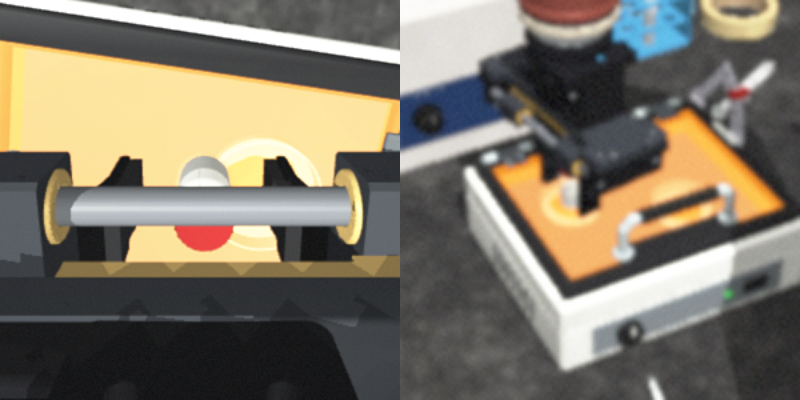

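The red vial sits between the fingers, its cap at about (204,235) in the left crop. I'll close the gripper.

```bash
python3 -m handwheel '[[[0,0,0],[0,0,0],0],[[0,0,0],[0,0,0],0],[[0,0,0],[0,0,0],0],[[0,0,0],[0,0,0],0],[[0,0,0],[0,0,0],0],[[0,0,0],[0,0,0],0]]'; python3 - <<'E'
from h import *
go([.58,.32,.22],yawR(10));go([.58,.32,.033],yawR(10))
E
```

```text
time_s: 3.83
position: [0.5647, 0.0545, 0.1294]
ee_rot: [[-0.176, 0.984, 0.0], [0.984, 0.176, 0.0], [0.0, 0.0, -1.0]]
contact_force: [-0.3, -0.7, 0.4]
grip_width: 0.0227
grip_force: 30.0
turn [0.0001, -0.0001, 0.0031] shift [0.6467, 0.1544, -0.2264] rows>= 6.7
turn [0.0001, -0.0001, 0.0031] shift [0.6467, 0.1544, 0.2411] rows>= 6.8
```

```bash
python3 -m handwheel '[[[0,0,0],[0,0,-0.05],0],[[0,0,0],[0,0,-0.12],0],[[0,0,0],[0,0,-0.2],0],[[0,0,0],[0.1,0.03,-0.2],0],[[0,0,0],[0.2,0.05,-0.2],0],[[0,0,0],[0.3,0.07,-0.2],0],[[0,0,0],[0.4,0.1,-0.2],0],[[0,0,0],[0.5,0.12,-0.2],0],[[0,0,0],[0.6,0.15,-0.2],0],[[0,0,0],[0.647,0.154,-0.18],0],[[0,0,0],[0.647,0.154,-0.1],0],[[0,0,0],[0.647,0.154,-0.02],0],[[0,0,0],[0.647,0.154,0.05],0],[[0,0,0],[0.647,0.154,0.1],0],[[0,0,0],[0.647,0.154,0.1],0],[[0,0,0],[0.647,0.154,0.1],0]]'; python3 - <<'E'
from h import *
s=observe();print(np.round(s['position'],4))
c=[eyes.get_image('scene')[255:355,140:260],eyes.get_image('side')[250:350,110:230]]
cv2.imwrite('pics/m3.png',np.hstack([cv2.resize(i,(400,333),interpolation=cv2.INTER_CUBIC) for i in c]))
E
```

```text
time_s: 5.17
position: [0.5793, 0.3198, 0.0887]
ee_rot: [[-0.176, 0.984, -0.002], [0.984, 0.176, -0.001], [-0.0, -0.002, -1.0]]
contact_force: [0.2, 0.3, 0.5]
grip_width: 0.023
grip_force: 30.0
[0.5793 0.3198 0.0887]
```

View pics/m3.png

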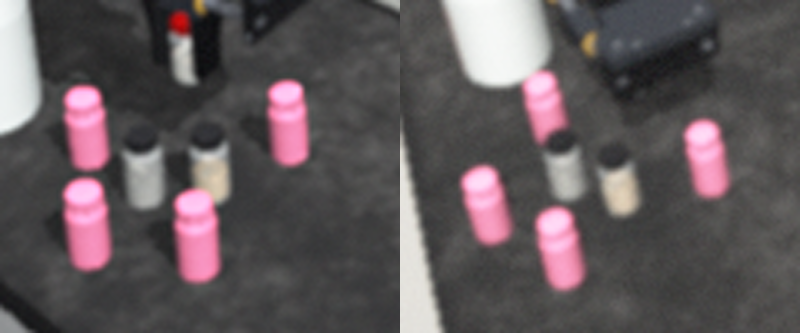

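The vial is held upright in the gap, with its cap at (180,22) in the left crop and clear space around it. I'll lower it now.

```bash
python3 -m handwheel '[[[0,0,0],[0,0,0.04],0],[[0,0,0],[0,0,0.08],0],[[0,0,0],[0,0,0.11],0],[[0,0,0],[0,0,0.13],0],[[0,0,0],[0,0,0.137],0],[[0,0,0],[0,0,0.141],0],[[0,0,0],[0,0,0.141],0],[[0,0,0],[0,0,0.141],0]]'
```

```text
time_s: 5.93
position: [0.58, 0.3204, 0.0336]
ee_rot: [[-0.176, 0.984, 0.001], [0.984, 0.176, 0.001], [0.0, 0.001, -1.0]]
contact_force: [0.9, -0.2, -0.8]
grip_width: 0.0231
grip_force: 30.0
```

```bash
python3 -m handwheel '[[[0,0,0],[0,0,0.002],0],[[0,0,0],[0,0,0.004],0],[[0,0,0],[0,0,0.004],0]]'
```

```text
time_s: 6.18
position: [0.58, 0.3202, 0.0317]
ee_rot: [[-0.176, 0.984, 0.001], [0.984, 0.176, 0.0], [0.0, 0.001, -1.0]]
contact_force: [-0.4, 0.5, 1.0]
grip_width: 0.0227
grip_force: 30.0
```

```bash
python3 -m handwheel '[[[0,0,0],[0,0,0.002],0],[[0,0,0],[0,0,0.002],0],[[0,0,0],[0,0,0.002],0]]'
```

```text
time_s: 6.43
position: [0.58, 0.3202, 0.0316]
ee_rot: [[-0.176, 0.984, 0.001], [0.984, 0.176, 0.0], [-0.0, 0.001, -1.0]]
contact_force: [-1.9, -0.7, 7.6]
grip_width: 0.0228
grip_force: 30.0
```

```bash
python3 -m handwheel '[[[0,0,0],[0,0,0],0.42],[[0,0,0],[0,0,0],0.42],[[0,0,0],[0,0,0],0.42],[[0,0,0],[0,0,0],0.42],[[0,0,0],[0,0,-0.02],0.42],[[0,0,0],[0,0,-0.06],0.42],[[0,0,0],[0,0,-0.12],0.42],[[0,0,0],[0,0,-0.2],0.42],[[0,0,0],[0,0,-0.3],0.42],[[0,0,0],[0,0,-0.4],0.42],[[0,0,0],[0,0,-0.5],0.42],[[0,0,0],[0,0,-0.55],0.42],[[0,0,0],[0,0,-0.55],0.42]]'; python3 - <<'E'
from h import *
import pickle
np.set_printoptions(precision=4,suppress=True)
# grip: handle yaw 1.6deg
go([.4849,-.0165,.22],yawR(1.6))
a=eyes.get_image('scene');b=eyes.get_image('side');cv2.imwrite('pics/s4.png',a);cv2.imwrite('pics/d4.png',b)
s=observe();w=eyes.get_image('wrist')
c=[a[255:355,140:260],b[250:350,110:230],a[170:270,225:345],b[175:275,240:360]]
r=[cv2.resize(i,(400,300),interpolation=cv2.INTER_CUBIC) for i in c]
cv2.imwrite('pics/m4.png',np.vstack([np.hstack(r[:2]),np.hstack(r[2:])]))
E
```

```text
time_s: 7.52
position: [0.581, 0.3221, 0.2585]
ee_rot: [[-0.176, 0.984, 0.008], [0.984, 0.176, 0.005], [0.003, 0.009, -1.0]]
contact_force: [0.0, 0.1, -0.7]
grip_width: 0.0367
grip_force: 0.0
turn [0.0112, -0.0052, 0.1903] shift [-0.7911, -0.3866, 0.0901] rows>= 8.5
```

View pics/m4.png

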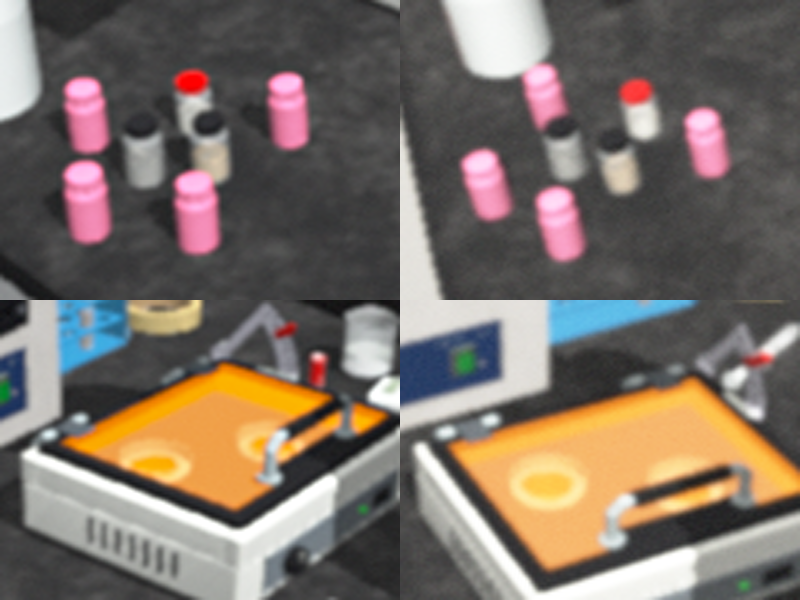

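The red vial stands upright beside the black pair. The cover is clear. Next I'll take a wrist view of the clip from above for accuracy.

```bash
python3 - <<'E'
from h import *
go([.54,-.03,.30],yawR(1.6));go([.56,-.24,.30],yawR(1.6),[.54,-.03,.30],yawR(1.6))
E
```

```text
turn [0.0005, 0.0002, 0.19] shift [-0.8438, -0.2514, -0.1225] rows>= 8.5
turn [0.0, 0.0, 0.0] shift [-0.5262, 0.0353, 0.0] rows>= 5.1
```

```bash
python3 -m handwheel '[[[0,0,0.19],[-0.1,-0.03,-0.12],0.5],[[0,0,0.19],[-0.2,-0.06,-0.12],0.5],[[0,0,0.19],[-0.3,-0.09,-0.12],0.5],[[0,0,0.19],[-0.4,-0.12,-0.12],0.5],[[0,0,0.19],[-0.5,-0.15,-0.12],0.5],[[0,0,0.19],[-0.6,-0.18,-0.12],0.5],[[0,0,0.19],[-0.7,-0.21,-0.12],0.5],[[0,0,0.19],[-0.8,-0.24,-0.12],0.5],[[0,0,0.19],[-0.844,-0.25,-0.12],0.5],[[0,0,0.19],[-0.844,-0.25,-0.12],0.5]]' >/dev/null; python3 -m handwheel '[[[0,0,0],[-0.526,0.035,0],0.5],[[0,0,0],[-0.526,0.035,0],0.5],[[0,0,0],[-0.526,0.035,0],0.5],[[0,0,0],[-0.526,0.035,0],0.5],[[0,0,0],[-0.526,0.035,0],0.5],[[0,0,0],[-0.526,0.035,0],0.5],[[0,0,0],[-0.526,0.035,0],0.5],[[0,0,0],[-0.526,0.035,0],0.5],[[0,0,0],[-0.526,0.035,0],0.5],[[0,0,0],[-0.526,0.035,0],0.5]]'; python3 - <<'E'
from h import *
import pickle
s=observe();im=eyes.get_image('wrist');cv2.imwrite('pics/w5.png',im);pickle.dump({k:np.array(s[k]) for k in('position','ee_rot')},open('w5.pkl','wb'))
cv2.imwrite('pics/w5b.png',cv2.resize(im[:240],(800,343),interpolation=cv2.INTER_CUBIC))
E
```

```text
time_s: 9.33
position: [0.5608, -0.238, 0.2985]
ee_rot: [[-0.03, 1.0, -0.0], [1.0, 0.03, 0.0], [0.0, -0.0, -1.0]]
contact_force: [0.5, 0.9, 0.6]
grip_width: 0.0435
grip_force: 0.0
```

View pics/w5b.png

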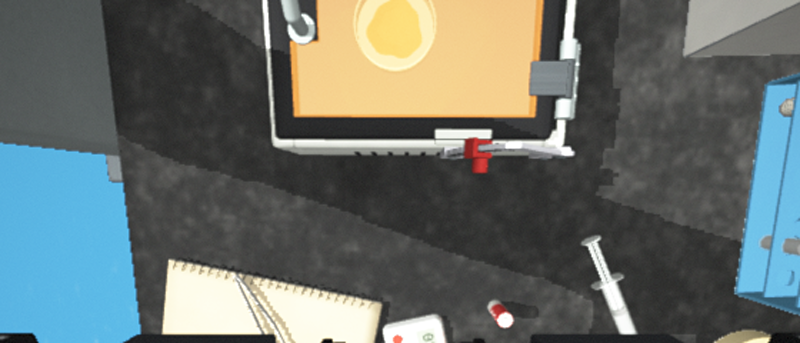

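Clip body is at (475,147), the white pointer bar spans (436..491,134), and the hinge barrel is near x=569.

```bash
python3 - <<'E'
from h import *
import pickle
np.set_printoptions(precision=4,suppress=True)
s=pickle.load(open('w5.pkl','rb'));k=.7
W=lambda u,v,z:plane('wrist',u*k,v*k,z,s)
print('clip body',[W(475,147,z) for z in(.135,.142,.148)])
print('tri clip',tri(ray('wrist',476*k,150*k,s),ray('scene',225+260/3.0075,170+28/3),ray('side',240+324/3.0075,175+60/3)))
print('pointer ends',W(436,134,.095),W(491,134,.095))
print('hinge barrel',W(561,80,.097),W(578,80,.097),W(569,110,.097),W(569,50,.097))
print('frame front/back edge',W(275,135,.098),W(557,135,.098),W(293,117,.098),W(535,117,.098))
# red blobs
for n,f in(('scene','pics/s4.png'),('side','pics/d4.png'),('wrist','pics/w5.png')):
    h=cv2.cvtColor(cv2.imread(f),cv2.COLOR_BGR2HSV);m=(((h[...,0]<8)|(h[...,0]>172))&(h[...,1]>140)&(h[...,2]>70)).astype(np.uint8)
    c,l,st,ce=cv2.connectedComponentsWithStats(m)
    print(n,[(st[i].tolist(),ce[i].round(1).tolist()) for i in range(1,c) if 4<st[i,4]<400])
E
```

```text
clip body [array([ 0.6037, -0.1445,  0.135 ]), array([ 0.6026, -0.1451,  0.142 ]), array([ 0.6017, -0.1456,  0.148 ])]
tri clip (array([ 0.601 , -0.1486,  0.141 ]), [np.float64(0.003022906604970514), np.float64(0.001601967287637236), np.float64(0.0017260796494345855)])
pointer ends [ 0.5808 -0.133   0.095 ] [ 0.6206 -0.1317  0.095 ]
hinge barrel [ 0.6665 -0.0949  0.097 ] [ 0.6784 -0.0945  0.097 ] [ 0.6745 -0.1142  0.097 ] [ 0.6698 -0.0758  0.097 ]
frame front/back edge [ 0.4648 -0.1375  0.098 ] [ 0.6675 -0.1313  0.098 ] [ 0.4781 -0.125   0.098 ] [ 0.6505 -0.1197  0.098 ]
scene [([278, 0, 6, 2, 8], [280.1, 0.4]), ([285, 0, 4, 2, 7], [286.4, 0.4]), ([290, 0, 5, 3, 8], [292.0, 1.0]), ([456, 14, 3, 4, 5], [457.0, 15.8]), ([475, 14, 4, 5, 6], [476.8, 15.8]), ([185, 32, 4, 4, 5], [186.2, 33.8]), ([547, 99, 13, 35, 201], [556.0, 112.7]), ([538, 105, 8, 4, 10], [541.1, 106.4]), ([557, 135, 3, 8, 11], [558.3, 138.1]), ([308, 178, 6, 4, 17], [310.8, 179.6]), ([318, 190, 5, 8, 32], [319.8, 193.6]), ([514, 193, 2, 5, 5], [514.4, 195.0]), ([549, 198, 4, 7, 10], [550.1, 200.9]), ([502, 214, 4, 3, 
[... 525 characters left out ...]
[499.6, 296.8]), ([497, 300, 4, 4, 6], [498.7, 301.7]), ([490, 304, 3, 4, 5], [490.8, 305.6])]
side [([291, 49, 4, 4, 6], [292.5, 50.0]), ([204, 50, 2, 6, 7], [204.4, 52.3]), ([544, 86, 8, 3, 12], [547.5, 87.0]), ([554, 107, 6, 2, 7], [556.4, 107.4]), ([162, 123, 5, 2, 5], [164.0, 123.6]), ([344, 194, 7, 3, 14], [347.1, 194.8]), ([372, 203, 5, 6, 23], [374.3, 205.7]), ([121, 216, 18, 14, 174], [129.5, 222.9]), ([176, 276, 10, 8, 60], [180.3, 279.8]), ([446, 283, 4, 5, 6], [447.3, 285.2]), ([452, 340, 4, 3, 5], [453.2, 341.0]), ([465, 344, 3, 3, 5], [466.0, 345.0])]
wrist [([325, 97, 19, 24, 297], [333.8, 108.3]), ([345, 213, 9, 9, 47], [348.8, 216.3]), ([276, 235, 5, 5, 21], [277.9, 237.2])]
```

```bash
python3 - <<'E'
from h import *
go([.485,-.0155,.22],yawR(1.6));go([.485,-.0155,.134],yawR(1.6))
E
```

```text
turn [-0.0, -0.0002, 0.0026] shift [0.5621, -0.1727, 0.1967] rows>= 5.9
turn [-0.0, -0.0002, 0.0026] shift [0.562, -0.1727, 0.4117] rows>= 6.9
```

```bash
python3 -m handwheel '[[[0,0,0],[0.1,-0.03,0],0.55],[[0,0,0],[0.2,-0.06,0],0.55],[[0,0,0],[0.3,-0.09,0],0.55],[[0,0,0],[0.4,-0.12,0.05],0.55],[[0,0,0],[0.5,-0.15,0.1],0.55],[[0,0,0],[0.562,-0.173,0.16],0.55],[[0,0,0],[0.562,-0.173,0.197],0.55],[[0,0,0],[0.562,-0.173,0.25],0.55],[[0,0,0],[0.562,-0.173,0.29],0.55],[[0,0,0],[0.562,-0.173,0.33],0.55],[[0,0,0],[0.562,-0.173,0.37],0.55],[[0,0,0],[0.562,-0.173,0.40],0.55],[[0,0,0],[0.562,-0.173,0.412],0.55],[[0,0,0],[0.562,-0.173,0.412],0.55],[[0,0,0],[0.562,-0.173,0.412],0.55],[[0,0,0],[0.562,-0.173,0.412],0.55]]'; python3 - <<'E'
from h import *
w=eyes.get_image('wrist');b=eyes.get_image('side');cv2.imwrite('pics/w6.png',w)
cv2.imwrite('pics/m6.png',np.hstack([cv2.resize(w[120:420,130:430],(400,400)),cv2.resize(b[180:300,260:380],(400,400),interpolation=cv2.INTER_CUBIC)]))
E
```

```text
time_s: 10.72
position: [0.4857, -0.0169, 0.1347]
ee_rot: [[-0.028, 1.0, 0.001], [1.0, 0.028, -0.0], [-0.0, 0.001, -1.0]]
contact_force: [0.4, -1.2, 0.2]
grip_width: 0.0476
grip_force: 0.0
```

View pics/m6.png

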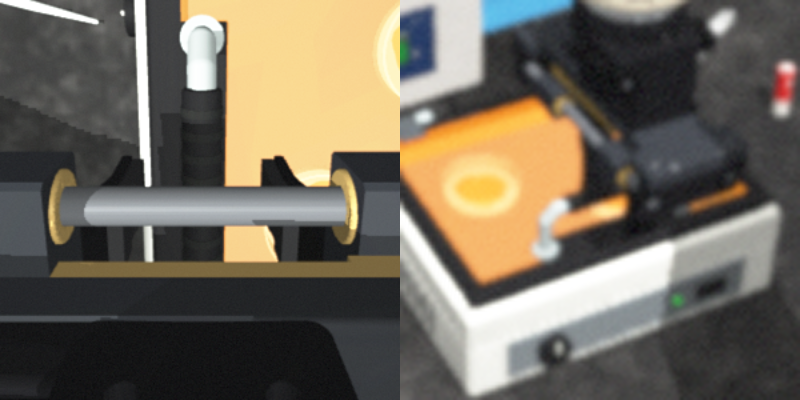

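The bar is centred between the fingers at (203,150). The side view of the clip is now blocked by the gripper. Closing.

```bash
python3 -m handwheel '[[[0,0,0],[0,0,0],0],[[0,0,0],[0,0,0],0],[[0,0,0],[0,0,0],0],[[0,0,0],[0,0,0],0],[[0,0,0],[0,0,0],0],[[0,0,0],[0,0,0],0],[[0,0,0],[0,0,0],0]]'; python3 - <<'E'
from h import *
s=observe();p=np.array(s['position']);print(p,s['contact_force'])
fx=np.array([np.cos(.028),np.sin(.028),0])
for th in(.1,.2,.3,.4,.5,.55,.6,.65,.7):
    f=th+.2192;d=fx*.1885*(np.cos(.2192)-np.cos(f))+np.array([0,0,.1885*(np.sin(f)-np.sin(.2192))])
    print(th,(np.array(s['ee_rot']).T@d/.4).round(4))
E
```

```text
time_s: 11.4
position: [0.4855, -0.017, 0.1338]
ee_rot: [[-0.028, 1.0, 0.001], [1.0, 0.028, 0.0], [0.0, 0.001, -1.0]]
contact_force: [0.2, -0.1, -1.2]
grip_width: 0.0128
grip_force: 30.0
[ 0.4854659  -0.01697964  0.13383923] [ 0.24433172 -0.11985504 -1.15904414]
0.1 [ 0.      0.0126 -0.0454]
0.2 [ 0.      0.0296 -0.0893]
0.3 [ 0.      0.0509 -0.1313]
0.4 [ 0.      0.0763 -0.171 ]
0.5 [ 0.      0.1056 -0.2079]
0.55 [ 0.      0.1215 -0.2252]
0.6 [ 1.000e-04  1.384e-01 -2.417e-01]
0.65 [ 1.000e-04  1.560e-01 -2.574e-01]
0.7 [ 1.000e-04  1.744e-01 -2.721e-01]
```

```bash
python3 -m handwheel '[[[0,0,0],[0,0.005,-0.02],0],[[0,0,0],[0,0.0126,-0.0454],0],[[0,0,0],[0,0.021,-0.068],0],[[0,0,0],[0,0.0296,-0.0893],0],[[0,0,0],[0,0.04,-0.11],0],[[0,0,0],[0,0.0509,-0.1313],0],[[0,0,0],[0,0.063,-0.151],0],[[0,0,0],[0,0.0763,-0.171],0],[[0,0,0],[0,0.09,-0.189],0],[[0,0,0],[0,0.0985,-0.2],0],[[0,0,0],[0,0.0985,-0.2],0],[[0,0,0],[0,0.0985,-0.2],0],[[0,0,0],[0,0.0985,-0.2],0],[[0,0,0],[0,0.0985,-0.2],0]]'; python3 - <<'E'
from h import *
ims=[np.mean([eyes.get_image(n) for _ in range(4)],0).astype(np.uint8) for n in('scene','side')]
for n,i in zip(('scene','side'),ims):cv2.imwrite(f'pics/{n}7.png',i)
cv2.imwrite('pics/m7.png',np.hstack([cv2.resize(ims[0][150:240,270:360],(400,400),interpolation=cv2.INTER_CUBIC),cv2.resize(ims[1][165:285,265:385],(400,400),interpolation=cv2.INTER_CUBIC)]))
E
```

```text
time_s: 12.57
position: [0.5241, -0.016, 0.2132]
ee_rot: [[-0.028, 1.0, -0.001], [1.0, 0.028, 0.0], [0.0, -0.001, -1.0]]
contact_force: [2.0, -0.5, -9.2]
grip_width: 0.0124
grip_force: 30.3
```

View pics/m7.png

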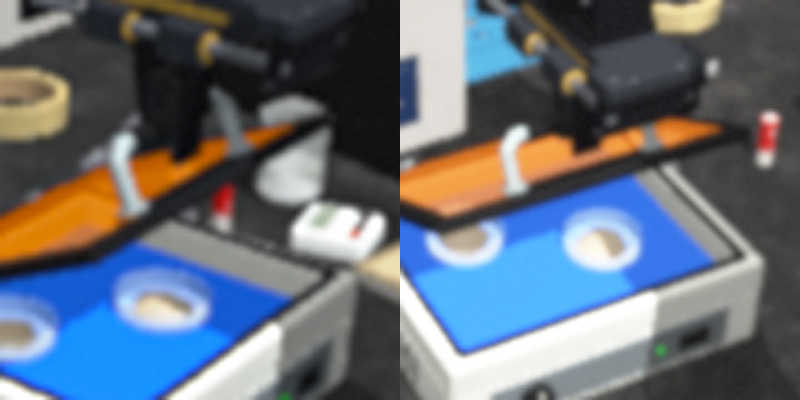

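The cover is up, with θ≈0.47 from the handle circle, and the clip is hidden behind the hand. I'll refine the clip angle numerically from the earlier pictures.

```bash
python3 - <<'E'
from h import *
import pickle
np.set_printoptions(precision=4,suppress=True,linewidth=200)
s=pickle.load(open('w5.pkl','rb'))
red=lambda im:im[...,2].astype(float)-np.maximum(im[...,1],im[...,0])
def show(n,im,x0,x1,y0,y1):
    print(n,x0,y0);print(red(im)[y0:y1,x0:x1].astype(int))
a=(cv2.imread('pics/s4.png').astype(float)+cv2.imread('pics/scene0.png'))/2
b=(cv2.imread('pics/d4.png').astype(float)+cv2.imread('pics/side0.png'))/2
w=cv2.imread('pics/w5.png').astype(float)
show('scene',a,304,318,175,186);show('side',b,341,354,190,200);show('wrist',w,322,348,95,123)
for n in('scene','side'):
    M=np.linalg.inv(np.array(eyes.calibration(n)['world_to_cam']));print(n,M[:3,3])
# hinge line: point and yaw
yaw=.028;ex=np.array([np.cos(yaw),np.sin(yaw),0]);ey=np.array([-np.sin(yaw),np.cos(yaw),0])
H=np.array([.4855,-.017,.093])+.184*ex
def ang(name,u,v,yb,st=None):
    o,r=ray(name,u,v,st);t=(yb-(o-H)@ey)/(r@ey);q=o+t*r-H;return (q@ex,q[2],np.arctan2(q[2],-q@ex),np.hypot(q@ex,q[2]))
def cen(im,x0,x1,y0,y1,th):
    R_=np.clip(red(im)[y0:y1,x0:x1]-th,0,None);yy,xx=np.mgrid[y0:y1,x0:x1];return (R_*xx).sum()/R_.sum(),(R_*yy).sum()/R_.sum()
for n,im,bx in(('scene',a,(304,318,175,186)),('side',b,(341,354,190,200))):
    c=cen(im,*bx,25);print(n,c)
    for yb in(-.125,-.13,-.135,-.14):print(yb,np.array(ang(n,*c,yb)))
E
```

```text
scene 304 175
[[ -9  -9  -9  -9  -8  -5  -2  -2  -2  -3  -1   0   0   0]
 [ -9  -9  -9 -10 -10 -11  -3  10  14   5  -2  -1   0   0]
 [ -8  -9  -9 -10 -12  -7  20  69  78  48  11  -2  -1   0]
 [ -8  -9 -10  -4   2  19  69 139 150  95  30   0  -1   0]
 [ -5  -8  -6  12  40  65 116 170 172 105  30  -1  -1  -1]
 [ -3  -6   2  34  78 109 144 169 148  84  23  -1  -2  -1]
 [ -2  -3   7  41  88 104 102 101  84  45   9  -1  -1   0]
 [  0  -2   1  25  49  42  30  26  17   7  -2  -1  -1   0]
 [ -2  -3  -3   0   6   1  -3  -6  -7  -5  -4   0  -1  -1]
 [  0  -2  -4  -8  -8  -9  -9 -10  -9  -6  -2  -3  -1  -3]
 [  0  -1  -2  -7  -8  -9  -9  -9  -8  -5  -3  -1  -2  -1]]
side 341 190
[[ -4  -3  -3  -4  -5   0   4   5   3   1   0   0   0]
 [ -2  -4  -3  -1   1   6  20  29  19  11   4   2   0]
 [ -1   0   6  10  13  29  55  69  60  39  21  10   1]
 [  2   8  25  41  50  68  95 122 119  97  63  24   3]
 [  5  21  48  76  99 115 133 155 161 139  87  29   5]
 [  5  25  57  96 129 140 143 143 137 112  64  25   3]
 [  4  12  37  73 108 113 107  95  72  49  26   9   0]
 [  0   1  13  31  50  57  53  43  28 
[... 2964 characters left out ...]
  26  27  30  31  31  32  32  31  16   2   0  -2  -2  -1   0   0]
 [  1   1   1   1   1  -1   1  -2  -2  -2  -1  -4  -3  -2  -3  -4  -2  -2  -3  -1  -2  -1  -1   1   0  -2]]
scene [-0.0094  0.7685  0.6087]
side [-0.2139  0.4066  0.8132]
scene (np.float64(310.85192449129687), np.float64(179.4510909536651))
-0.125 [-0.0781  0.0529  0.5954  0.0943]
-0.13 [-0.0749  0.0504  0.5918  0.0903]
-0.135 [-0.0718  0.0479  0.588   0.0863]
-0.14 [-0.0687  0.0454  0.5838  0.0823]
side (np.float64(347.36934810241513), np.float64(194.48156891229345))
-0.125 [-0.0861  0.0598  0.6069  0.1048]
-0.13 [-0.0792  0.054   0.5982  0.0958]
-0.135 [-0.0723  0.0481  0.5877  0.0868]
-0.14 [-0.0654  0.0423  0.5748  0.0779]
```

```bash
python3 - <<'E'
from h import *
import pickle
np.set_printoptions(precision=4,suppress=True,linewidth=200)
s=pickle.load(open('w5.pkl','rb'));g=cv2.cvtColor(cv2.imread('pics/w5.png'),cv2.COLOR_BGR2GRAY)
print('rows 82..105, cols 280,300,305,310,315,320,325,330,340,343,350,370')
print(np.c_[np.arange(82,106),g[82:106][:,[280,300,305,310,315,320,325,330,340,343,350,370]]])
print('row 92-94 cols 298..350');print(g[91:96,298:350])
H=np.array([.4855,-.017,.093])+.184*np.array([np.cos(.028),np.sin(.028),0]);ex=np.array([np.cos(.028),np.sin(.028),0]);ey=np.array([-np.sin(.028),np.cos(.028),0])
def bx(u,v,z):
    q=plane('wrist',u,v,z,s)-H;return np.array([q@ex,q@ey])
for z in(.093,.098,.103):print(z,[bx(u,v,z) for u,v in((304.5,93.5),(344,93.5),(324,90.5),(324,96.5))])
print('frame edge at z.098: cols280', [bx(280,v,.098) for v in(95,97,99,101)])
E
```

```text
rows 82..105, cols 280,300,305,310,315,320,325,330,340,343,350,370
[[ 82  70  69  67  67  69  69  74  73  81  80  98  96]
 [ 83  42  43  39  38  42  41  43  42  43  45  63  65]
 [ 84  46  43  44  46  44  41  44  45  45  43  63  62]
 [ 85  45  47  45  43  46  44  44  44  45  46  46  64]
 [ 86  47  44  46  45  46  44  46  46  42  46  42  63]
 [ 87  44  45  42  43  44  46  45  44  45  44  44  62]
 [ 88  46  42  42  42  43  43  43  42  41  43  42  63]
 [ 89  40  45  64  65  65  52  52  52  51  46  44  60]
 [ 90  46  43 141 158 158 141 143 142 140 121  42  62]
 [ 91  42  42 237 245 246 247 247 247 245 224  48  58]
 [ 92  41  43 237 244 245 244 244 244 243 225  44  45]
 [ 93  43  42 236 243 242 242 241 242 242 219  44  42]
 [ 94  43  39 236 242 242 243 241 244 242 196  40  41]
 [ 95  30  38 235 243 243 243 244 240 243 195  36  37]
 [ 96  35  37 219 231 232 231 236 157 237 173  33  34]
 [ 97 111 110 134 142 143 141 107  78 114  75  74  80]
 [ 98 222 223 226 233 233 232 123  67  94  75 179 177]
 [ 99 246 246 231 239 239 239 131  68  91 105 243 242]
 [100 238 240 216 224 224 224 121  66  99 1
[... 1160 characters left out ...]
40]
 [ 33  34  38  33  32  49 141 235 245 244 243 243 243 244 243 243 243 243 244 243 243 243 243 242 244 244 243 244 244 242 239 238 240 237 237 236 240 243 243 243 243 243 243 244 246 195  97  42  35
   36  36  38]]
0.093 [array([-0.0926, -0.1181]), array([-0.0515, -0.118 ]), array([-0.0724, -0.1151]), array([-0.0722, -0.121 ])]
0.098 [array([-0.0929, -0.1186]), array([-0.0524, -0.1185]), array([-0.073 , -0.1157]), array([-0.0728, -0.1215])]
0.103 [array([-0.0933, -0.1192]), array([-0.0533, -0.1191]), array([-0.0737, -0.1163]), array([-0.0735, -0.122 ])]
frame edge at z.098: cols280 [array([-0.1181, -0.1201]), array([-0.1181, -0.1221]), array([-0.1181, -0.124 ]), array([-0.1181, -0.126 ])]
```

```bash
python3 -m handwheel '[[[0,0,0],[0,0.007,-0.008],0],[[0,0,0],[0,0.014,-0.016],0],[[0,0,0],[0,0.02,-0.022],0],[[0,0,0],[0,0.02,-0.022],0],[[0,0,0],[0,0.02,-0.022],0],[[0,0,0],[0,0.02,-0.022],0]]'; python3 - <<'E'
from h import *
np.set_printoptions(suppress=True,linewidth=220)
for n,(x0,x1,y0,y1) in(('scene',(300,326,168,194)),('side',(332,362,184,210))):
    im=np.mean([eyes.get_image(n) for _ in range(5)],0);cv2.imwrite(f'pics/{n}8.png',im.astype(np.uint8))
    print(n,x0,y0,'red');print((im[...,2]-np.maximum(im[...,1],im[...,0]))[y0:y1,x0:x1].astype(int));print('min channel');print(im.min(2)[y0:y1,x0:x1].astype(int))
E
```

```text
time_s: 13.47
position: [0.5324, -0.0157, 0.2225]
ee_rot: [[-0.028, 1.0, -0.0], [1.0, 0.028, -0.0], [-0.0, -0.0, -1.0]]
contact_force: [-0.9, -0.5, -6.2]
grip_width: 0.0122
grip_force: 30.2
scene 300 168 red
[[ -1  -3  -3  -3  -2  -2  -3  -3  -2  -2  -2  -1  -3  -1  -3  -4  -8  -7  -7  -4  -2   0   0   0  -1   0]
 [ -3  -2  -1  -2  -1  -2  -2  -2  -3  -1  -1  -2  -3  -2  -1  -3  -7  -8  -8  -6  -5  -1   0   0   0   0]
 [ -3  -2  -1  -1  -2  -3  -2  -3  -2  -2  -1  -3  -1  -1   0  -2  -5  -8  -9  -8  -6  -2   1   0   0   0]
 [ -3  -1  -2  -1  -1  -2  -3  -3  -3  -3  -2   0  -1   0   0  -1  -4  -7  -9  -9  -8  -4  -1   0   0   1]
 [ -1  -2  -1  -1  -2  -2  -2  -3  -1   0  -2  -2  -2   0   0   0  -2  -6  -9  -9  -9  -6  -3   0  -1  -1]
 [ -2  -1  -1  -1  -1  -1  -2  -3  -2   0  -2  -1  -1   0   0   0   0  -4  -7  -9  -9  -8  -5  -2  -2  -3]
 [ -2  -1  -1  -1   0  -2  -1  -2  -2  -2  -2  -1   0  -1   0   0   0  -2  -6 -10 -10  -9  -6  -2   2   6]
 [ -2  -2  -1  -1  -1  -2  -3  -1  -2  -1  -4  -2   0   0   0   0   0  -1  -5  -9 -10 -10  -6   4  18  33]
 [ -2  -1  -1  -2  -2  -3  -3  -2  -
[... 9632 characters left out ...]
 96  79  59  44  40  37  37  33  36  33  31  31  30  32  33  37  44  47  55  58  64]
 [ 50  56  56  64  79  90  89  82  71  64  51  42  38  35  34  32  32  30  34  34  37  40  44  45  51  56  62  65  67  69]
 [ 40  42  43  49  55  59  56  51  45  42  39  36  34  33  40  43  43  42  42  47  52  57  58  61  64  61  64  68  70  68]
 [ 41  43  45  47  47  44  37  37  36  32  35  42  50  54  64  73  72  62  58  61  63  68  71  70  68  68  66  66  68  69]
 [ 47  48  49  50  49  45  39  42  43  43  59  81  91  95 101 106  99  83  71  68  70  74  76  77  73  71  69  70  70  68]
 [ 51  51  49  51  47  46  55  76  86  85  94 122 138 136 131 127 113  92  74  68  70  74  78  78  77  72  71  74  71  69]]
```

```bash
python3 - <<'E'
from h import *
np.set_printoptions(precision=4,suppress=True,linewidth=220)
yaw=.028;ex=np.array([np.cos(yaw),np.sin(yaw),0]);ey=np.array([-np.sin(yaw),np.cos(yaw),0]);H=np.array([.4855,-.017,.093])+.184*ex
P=lambda r,y,z,t:H+ex*(-r*np.cos(t)+z*np.sin(t))+ey*y+np.array([0,0,r*np.sin(t)+z*np.cos(t)])
for n in('side','scene'):
    for nm,a in(('tip z5',(.088,-.122,.005)),('tip z0',(.088,-.122,0)),('tail z5',(.048,-.122,.005)),('edge r60',(.06,-.125,.005)),('edge r88',(.088,-.125,.005)),('edge r120',(.12,-.125,.005)),('edge r190',(.19,-.125,.005))):
        print(n,nm,np.round(proj(n,P(*a,.54)),1))
    for t in(.54,.588):print(n,'clip',t,np.round(proj(n,P(.088,-.135,0,t)),1),'arc +-5mm',np.round(proj(n,P(.088,-.135,0.005,t)),1),np.round(proj(n,P(.088,-.135,-.005,t)),1))
for f,n,bx in(('pics/side8.png','side',(338,352,190,202)),('pics/d4.png','side',(338,352,190,202))):
    print(f);im=cv2.imread(f)[bx[2]:bx[3],bx[0]:bx[1]]
    for row in im:print(' '.join('%3d/%3d/%3d'%tuple(p[::-1]) for p in row))
E
```

```text
side tip z5 [343.3 195.4]
side tip z0 [343.7 197.3]
side tail z5 [335.9 195.2]
side edge r60 [339.1 195. ]
side edge r88 [344.3 195.1]
side edge r120 [350.6 195.3]
side edge r190 [365.6 195.7]
side clip 0.54 [347.9 196. ] arc +-5mm [347.5 194.2] [348.3 197.8]
side clip 0.588 [347.6 194.5] arc +-5mm [347.1 192.6] [348.  196.3]
scene tip z5 [308.8 180.3]
scene tip z0 [309.4 181.9]
scene tail z5 [298.9 183.6]
scene edge r60 [302.4 182.4]
scene edge r88 [309.3 180. ]
scene edge r120 [317.6 177.3]
scene edge r190 [336.8 170.9]
scene clip 0.54 [311.8 180.6] arc +-5mm [311.2 179. ] [312.4 182.1]
scene clip 0.588 [311.3 179.3] arc +-5mm [310.6 177.7] [312.  180.8]
pics/side8.png
 28/ 25/ 28  25/ 24/ 28  27/ 26/ 29  28/ 28/ 30  26/ 26/ 28  31/ 30/ 31  29/ 30/ 32  32/ 32/ 35  31/ 32/ 36  33/ 32/ 35  29/ 31/ 34  35/ 37/ 40  35/ 36/ 38  55/ 54/ 55
 24/ 26/ 28  29/ 28/ 31  29/ 29/ 31  30/ 30/ 33  30/ 29/ 33  33/ 34/ 35  31/ 30/ 33  32/ 32/ 34  28/ 29/ 32  31/ 30/ 32  28/ 27/ 30  32/ 29/ 32  33/ 29/ 30  56/ 55/ 55
 30/ 31/ 34  32/ 32/ 35  30/ 30/ 33  28/ 28/ 32  30/ 29/ 33  30/ 30/ 32  31/ 30/ 34 
[... 2923 characters left out ...]
/114 125/114/112 108/101/100
126/127/126 146/146/146 188/188/187 227/228/226 232/233/231 206/205/203 162/156/157 138/127/129 136/124/128 136/122/126 120/111/114 115/110/111 103/101/ 99  94/ 91/ 91
179/183/178 206/208/206 232/234/232 247/248/247 246/247/246 223/224/223 170/170/170 138/136/142 131/131/135 127/124/128 109/106/109  95/ 93/ 92  85/ 84/ 84  82/ 83/ 81
208/212/210 226/228/226 240/242/240 248/249/248 241/243/242 209/212/209 157/158/160 135/134/138 136/134/139 128/129/133 106/105/110  89/ 86/ 87  81/ 79/ 80  78/ 75/ 75
216/220/218 226/229/227 236/238/236 239/241/239 220/224/220 170/171/170 136/136/138 129/128/134 135/133/137 133/130/137 112/110/114  90/ 87/ 90  79/ 77/ 75  80/ 79/ 78
```

```bash
python3 - <<'E'
from h import *
np.set_printoptions(precision=4,suppress=True,linewidth=230)
yaw=.028;ex=np.array([np.cos(yaw),np.sin(yaw),0]);ey=np.array([-np.sin(yaw),np.cos(yaw),0]);H=np.array([.4855,-.017,.093])+.184*ex
P=lambda r,y,z,t:H+ex*(-r*np.cos(t)+z*np.sin(t))+ey*y+np.array([0,0,r*np.sin(t)+z*np.cos(t)])
for n,f,f0 in(('side','pics/d4.png','pics/side0.png'),('scene','pics/s4.png','pics/scene0.png')):
    for r in(.088,.068,.048):print(n,r,[np.round(proj(n,P(r,y,z,0)),1) for y,z in((-.125,.005),(-.1185,.005),(-.1185,.010),(-.125,.015))])
    g=(cv2.imread(f).astype(float)+cv2.imread(f0))/2
    u,v=np.round(proj(n,P(.068,-.122,.007,0))).astype(int);print(n,'from',u-12,v-9);print(g.min(2)[v-9:v+9,u-12:u+13].astype(int))
E
```

```text
side 0.088 [array([346.1, 211.8]), array([344. , 212.5]), array([344.2, 211. ]), array([346.4, 208.8])]
side 0.068 [array([342.1, 207.8]), array([340. , 208.5]), array([340.1, 207. ]), array([342.3, 204.8])]
side 0.048 [array([338.1, 204. ]), array([336.1, 204.6]), array([336.2, 203.1]), array([338.4, 201. ])]
side from 329 199
[[ 63  86 123 158 161 128  94 100 141 175 203 229 245 244 220 170 142 152 156 132 101  82  78  79  84]
 [ 47  58  80 113 120 106  93 122 171 204 224 238 245 239 205 158 141 153 162 137 100  79  74  76  82]
 [ 46  44  54  67  79  78  84 125 182 212 224 233 237 217 169 138 134 151 165 141 103  78  74  76  79]
 [ 44  42  43  46  55  59  76 122 179 214 221 222 215 177 136 123 127 146 161 144 106  79  74  74  76]
 [ 43  43  42  45  47  47  61 101 160 194 207 201 182 145 115 121 131 142 157 141 104  82  72  75  73]
 [ 52  45  42  44  41  44  50  83 132 164 170 165 143 111 103 120 132 144 154 145 111  84  77  75  69]
 [ 58  49  43  41  42  44  49  84 132 165 160 136 108  90  96 119 132 142 150 141 113  84  72  70  70]
 [ 71  60  50  45  42  42  50  95 151 188 189 160
[... 2573 characters left out ...]
   0   0   0   0  18  53  80 101 122 145 162 178 187 193 179 122  67  53  48  30]
 [  0   0   0   0   0   0   0   0   0   0   0   0  19  52  80 109 134 155 165 155 106  60  54  50  32]
 [  0   0   0   0   0   0   0   0   0   0   0   0   0   0   4  27  58  87 108 106  78  52  47  47  39]
 [  0   0   0   0   0   0   0   0   0   0   0   0   0   0   0   0   0   6  29  38  32  34  42  45  45]
 [  0   0   0   0   0   0   0   0   0   0   0   0   0   0   0   0   0   0   0   0   0   0  11  24  35]
 [  0   0   0   0   0   0   0   0   0   0   0   0   0   0   0   0   0   0   0   0   0   0   0   0   0]
 [ 27  17   0   0   0   0   0   0   0   0   0   0   0   0   0   0   0   0   0   0   0   0   0   0   0]]
```

```bash
python3 -m handwheel '[[[0,0,0],[0,-0.0105,0.012],0],[[0,0,0],[0,-0.02,0.022],0],[[0,0,0],[0,-0.03,0.034],0],[[0,0,0],[0,-0.042,0.051],0],[[0,0,0],[0,-0.055,0.071],0],[[0,0,0],[0,-0.067,0.091],0],[[0,0,0],[0,-0.078,0.112],0],[[0,0,0],[0,-0.089,0.133],0],[[0,0,0],[0,-0.098,0.155],0],[[0,0,0],[0,-0.106,0.177],0],[[0,0,0],[0,-0.112,0.198],0],[[0,0,0],[0,-0.116,0.212],0],[[0,0,0],[0,-0.1185,0.221],0],[[0,0,0],[0,-0.1185,0.222],0],[[0,0,0],[0,-0.1185,0.222],0]]'; python3 - <<'E'
from h import *
go([.4855,-.017,.22],yawR(1.6),[.4855,-.017,.1338],yawR(1.6));go([.60,-.29,.30],yawR(1.6),[.4855,-.017,.1338],yawR(1.6))
E
```

```text
time_s: 15.22
position: [0.4855, -0.017, 0.1341]
ee_rot: [[-0.028, 1.0, 0.0], [1.0, 0.028, 0.0], [-0.0, 0.0, -1.0]]
contact_force: [-1.8, -1.3, -3.9]
grip_width: 0.0124
grip_force: 29.8
turn [0.0, 0.0, 0.0] shift [0.0, 0.0, -0.2155] rows>= 2.1
turn [0.0, 0.0, 0.0] shift [-0.6902, 0.2671, -0.4155] rows>= 8.1
```

```bash
python3 -m handwheel '[[[0,0,0],[0,0,0.001],0.55],[[0,0,0],[0,0,0.001],0.55],[[0,0,0],[0,0,0.001],0.55],[[0,0,0],[0,0,0.001],0.55],[[0,0,0],[0,0,0.001],0.55],[[0,0,0],[0,0,-0.05],0.55],[[0,0,0],[0,0,-0.1],0.55],[[0,0,0],[0,0,-0.2],0.55],[[0,0,0],[-0.03,0.01,-0.3],0.55],[[0,0,0],[-0.12,0.05,-0.35],0.55],[[0,0,0],[-0.22,0.09,-0.4],0.55],[[0,0,0],[-0.32,0.13,-0.415],0.55],[[0,0,0],[-0.42,0.17,-0.415],0.55],[[0,0,0],[-0.52,0.2,-0.415],0.55],[[0,0,0],[-0.62,0.24,-0.415],0.55],[[0,0,0],[-0.69,0.267,-0.415],0.55],[[0,0,0],[-0.69,0.267,-0.415],0.55],[[0,0,0],[-0.69,0.267,-0.415],0.55],[[0,0,0],[-0.69,0.267,-0.415],0.55]]'; python3 - <<'E'
from h import *
import pickle
np.set_printoptions(suppress=True,linewidth=220)
s=observe();im=np.mean([eyes.get_image('wrist') for _ in range(3)],0);cv2.imwrite('pics/w9.png',im.astype(np.uint8));st={k:np.array(s[k]) for k in('position','ee_rot')};pickle.dump(st,open('w9.pkl','wb'))
c=eyes.calibration('wrist')
def pw(p):
    T=np.eye(4);T[:3,:3]=st['ee_rot'];T[:3,3]=st['position'];q=np.linalg.inv(T@np.array(c['hand_eye']))@np.r_[p,1];return c['cx']+c['fx']*q[0]/-q[2],c['cy']-c['fy']*q[1]/-q[2]
print('pred pointer mid',pw([.60,-.133,.1]))
u,v=np.round(pw([.60,-.133,.1])).astype(int);v0=max(v-14,0)
print(u-26,v0);print(im.mean(2)[v0:v0+34,u-26:u+26:2].astype(int))
r=im[...,2]-np.maximum(im[...,0],im[...,1])
m=(r>50).astype(np.uint8);m[150:]=0
n,l,sta,ce=cv2.connectedComponentsWithStats(m);print([(sta[i].tolist(),ce[i].round(1).tolist()) for i in range(1,n) if sta[i,4]>30])
E
```

```text
time_s: 16.8
position: [0.5997, -0.2895, 0.2993]
ee_rot: [[-0.028, 1.0, -0.0], [1.0, 0.028, 0.001], [0.001, -0.0, -1.0]]
contact_force: [-0.6, 0.4, 0.1]
grip_width: 0.0478
grip_force: 0.0
pred pointer mid (np.float64(287.6895373037603), np.float64(37.37138863228748))
262 23
[[168 168 168 167 168 168 168 167 167 168 169 168 169 168 169 168 169 168 168 168 169 167 168 168 168 169]
 [149 148 148 148 148 148 149 148 149 148 149 149 149 149 148 149 148 148 149 149 149 148 151 151 150 151]
 [107 108 108 108 107 110 107 108 108 107 108 109 108 108 108 108 108 109 108 108 109 109 107 108 107 108]
 [ 59  57  59  59  58  56  57  58  58  57  59  63  62  61  62  63  63  62  63  63  63  62  62  63  61  63]
 [ 52  51  51  50  52  50  51  50  50  51  50  54  51  52  52  51  52  51  52  51  50  52  52  52  52  50]
 [ 54  54  54  53  53  53  53  53  52  53  52  53  52  52  53  53  53  53  53  53  54  53  54  52  51  52]
 [ 55  54  54  54  54  53  54  54  52  54  53  53  52  54  57  53  53  54  54  53  54  54  53  52  53  51]
 [ 54  54  53  55  55  53  56  54  53  54  52  55  53  61  65  57  54  54  5
[... 2271 characters left out ...]
8 150]
 [123 123 123 124 123 123 117 125  87  79  83  82  89 107  69  67  85  95  88  80 122 120 120 119 117 119]
 [122 122 121 121 121 122 115 121  84  72  79  91  89 107  69  69  87  94  88  80 122 120 121 121 120 119]
 [119 120 120 120 120 121 109 112  75  76  85 103 107 112  72  71  85  94  88  78 121 122 122 121 119 121]
 [121 122 120 119 121 122 111 107  87  85  87  94 103 114  71  69  86  93  86  78 123 121 123 123 122 121]
 [127 127 127 127 128 128 120 101  89  87  88  88  97 113  72  72  87  93  87  81 127 127 127 127 127 127]]
[([163, 0, 177, 25, 960], [217.0, 14.0]), ([226, 0, 14, 9, 35], [233.6, 2.4]), ([216, 3, 12, 10, 35], [222.0, 7.7]), ([283, 31, 21, 30, 358], [292.5, 45.1])]
```

The pointer shows a tall white side face, so it is a block centred on the panel's mid-plane and the clip angle is about 0.59. I'll go back and grasp again.

```bash
python3 -m handwheel '[[[0,0,0],[0.1,-0.04,0],0.55],[[0,0,0],[0.2,-0.08,0],0.55],[[0,0,0],[0.3,-0.12,0],0.55],[[0,0,0],[0.4,-0.16,0],0.55],[[0,0,0],[0.5,-0.2,0.03],0.55],[[0,0,0],[0.6,-0.24,0.08],0.55],[[0,0,0],[0.69,-0.267,0.13],0.55],[[0,0,0],[0.69,-0.267,0.2],0.55],[[0,0,0],[0.69,-0.267,0.25],0.55],[[0,0,0],[0.69,-0.267,0.29],0.55],[[0,0,0],[0.69,-0.267,0.33],0.55],[[0,0,0],[0.69,-0.267,0.37],0.55],[[0,0,0],[0.69,-0.267,0.40],0.55],[[0,0,0],[0.69,-0.267,0.415],0.55],[[0,0,0],[0.69,-0.267,0.415],0.55],[[0,0,0],[0.69,-0.267,0.415],0.55]]'; python3 -m handwheel '[[[0,0,0],[0,0,0],0],[[0,0,0],[0,0,0],0],[[0,0,0],[0,0,0],0],[[0,0,0],[0,0,0],0],[[0,0,0],[0,0,0],0],[[0,0,0],[0,0,0],0],[[0,0,0],[0,0,0],0]]'; python3 - <<'E'
from h import *
import pickle
np.set_printoptions(precision=4,suppress=True)
# clip from two wrist views: left/right/bottom extents of red blob
def blob(f,roi):
    im=cv2.imread(f).astype(float);r=im[...,2]-np.maximum(im[...,0],im[...,1]);x0,x1,y0,y1=roi
    m=np.zeros(r.shape,np.uint8);m[y0:y1,x0:x1]=r[y0:y1,x0:x1]>60
    rows=np.nonzero(m.any(1))[0];out={}
    for y in rows:
        c=np.nonzero(m[y])[0];out[y]=(c.min(),c.max())
    return out
a=blob('pics/w5.png',(320,350,94,124));b=blob('pics/w9.png',(278,310,28,64));print({int(k):(int(v[0]),int(v[1])) for k,v in b.items()})
E
```

```text
time_s: 18.28
position: [0.4853, -0.0168, 0.1343]
ee_rot: [[-0.028, 1.0, 0.0], [1.0, 0.028, -0.0], [-0.0, 0.0, -1.0]]
contact_force: [-1.0, -0.7, 0.6]
grip_width: 0.048
grip_force: 0.0
time_s: 18.87
position: [0.4855, -0.017, 0.1339]
ee_rot: [[-0.028, 1.0, 0.001], [1.0, 0.028, 0.0], [0.0, 0.001, -1.0]]
contact_force: [0.8, -0.4, -1.8]
grip_width: 0.0118
grip_force: 29.9
{31: (288, 291), 32: (286, 292), 33: (284, 295), 34: (284, 298), 35: (284, 299), 36: (284, 297), 37: (284, 292), 38: (284, 292), 39: (284, 292), 40: (284, 292), 41: (284, 292), 42: (283, 292), 43: (283, 297), 44: (284, 302), 45: (284, 303), 46: (284, 303), 47: (284, 303), 48: (290, 302), 49: (291, 300), 50: (291, 300), 51: (291, 300), 52: (291, 300), 53: (291, 300), 54: (291, 300), 55: (291, 300), 56: (291, 300), 57: (291, 300), 58: (291, 300), 59: (291, 299)}
```

```bash
python3 - <<'E'
from h import *
import pickle
np.set_printoptions(precision=4,suppress=True)
s5,s9=[pickle.load(open(f,'rb')) for f in('w5.pkl','w9.pkl')]
yaw=.028;ex=np.array([np.cos(yaw),np.sin(yaw),0]);ey=np.array([-np.sin(yaw),np.cos(yaw),0]);H=np.array([.4855,-.017,.093])+.184*ex
for n,p,q in(('knob end',(335.3,120.7),(295.6,60)),('knob base',(335.3,110.7),(295.6,47.8)),('outer corner',(324.6,110.6),(283.6,47.6)),('body right end',(343.7,110),(303.5,47))):
    x,e=tri(ray('wrist',*p,s5),ray('wrist',*q,s9));d=x-H
    print(n,x,e[0],'r',np.hypot(d@ex,d[2]),'ang',np.arctan2(d[2],-d@ex),'y',d@ey)
E
```

```text
knob end [ 0.6075 -0.1602  0.1343] 5.2953408495651136e-05 r 0.07791445310224067 ang 0.5583391960183466 y -0.14655470422862021
knob base [ 0.6067 -0.1512  0.1375] 0.0003616624941379012 r 0.08013824944730279 ang 0.588593661818209 y -0.13757323115571107
outer corner [ 0.5963 -0.1518  0.1398] 9.6463880532904e-05 r 0.09013498442298064 ang 0.5463260532783921 y -0.13780250439593292
body right end [ 0.6137 -0.1507  0.1395] 6.60199306158258e-05 r 0.07559908528892631 ang 0.6628655828305554 y -0.13723773689869245
```

```bash
python3 -m handwheel '[[[0,0,0],[0,0.005,-0.02],0],[[0,0,0],[0,0.0126,-0.0454],0],[[0,0,0],[0,0.021,-0.068],0],[[0,0,0],[0,0.0296,-0.0893],0],[[0,0,0],[0,0.04,-0.11],0],[[0,0,0],[0,0.0509,-0.1313],0],[[0,0,0],[0,0.063,-0.151],0],[[0,0,0],[0,0.0763,-0.171],0],[[0,0,0],[0,0.09,-0.189],0],[[0,0,0],[0,0.1056,-0.2079],0],[[0,0,0],[0,0.1135,-0.2167],0],[[0,0,0],[0,0.1215,-0.2252],0],[[0,0,0],[0,0.1275,-0.2312],0],[[0,0,0],[0,0.1316,-0.2352],0],[[0,0,0],[0,0.1316,-0.2352],0],[[0,0,0],[0,0.1316,-0.2352],0],[[0,0,0],[0,0.1316,-0.2352],0],[[0,0,0],[0,0.1316,-0.2352],0]]'; python3 - <<'E'
from h import *
s=observe();p=np.array(s['position']);print(p,np.arcsin((.134+p[2]-.1339-.093)/.1885)-.2192)
im=np.mean([eyes.get_image('side') for _ in range(5)],0);b=np.mean([cv2.imread('pics/d4.png'),cv2.imread('pics/side0.png')],0)
for i in(b,im):
    print()
    for y in range(188,200):print(y,' '.join('%3d/%3d/%3d'%tuple(q[::-1].astype(int)) for q in i[y,338:352]))
a=eyes.get_image('scene');h=cv2.cvtColor(a,cv2.COLOR_BGR2HSV);m=((h[...,0]<6)|(h[...,0]>174))&(h[...,1]>200)&(h[...,2]>150);m=m.astype(np.uint8);m[:,:170]=0;m[:,220:]=0;m[:260]=0
v,u=np.nonzero(m);print('red vial cap scene',u.mean(),v.mean(),len(u))
E
```

```text
time_s: 20.37
position: [0.5374, -0.0156, 0.2277]
ee_rot: [[-0.028, 1.0, -0.001], [1.0, 0.028, -0.0], [-0.0, -0.001, -1.0]]
contact_force: [-4.3, -0.8, -5.0]
grip_width: 0.0122
grip_force: 30.1
[ 0.53742602 -0.01560007  0.22767966] 0.5774405126372313

188 135/132/135 142/141/144 141/139/145 140/139/144 147/145/151 172/171/177 181/179/185 155/152/157 111/109/112  84/ 82/ 82  86/ 84/ 83 108/108/106 147/147/144 194/192/190
189 141/141/146 140/139/144 141/140/144 142/139/146 146/144/149 166/164/170 187/184/188 169/167/173 127/124/128  97/ 96/ 98 111/110/108 152/151/149 193/192/190 223/224/222
190 141/140/144 132/131/136 128/127/130 133/132/137 143/141/146 161/158/164 182/179/187 176/175/181 143/140/143 128/124/124 157/152/152 204/200/197 229/228/226 236/235/234
191 131/130/135 116/114/118 108/107/110 119/117/122 135/133/139 150/147/153 175/169/176 186/181/185 174/162/168 176/155/155 206/177/174 236/217/215 244/233/232 242/237/235
192 116/115/118  98/ 97/ 99  93/ 92/ 92 104/103/105 124/121/124 141/130/135 170/155/160 195/176/181 201/169/172 211/155/156 232/163/159 247/187/184 249/210/209 
[... 2616 characters left out ...]
/114 156/112/ 88 164/101/ 65 168/100/ 57 168/ 95/ 48 168/ 90/ 39 167/ 89/ 33 168/ 90/ 31 169/ 90/ 32 166/ 89/ 30 165/ 88/ 30 165/ 90/ 32 164/ 91/ 36
197 137/138/135 151/130/119 172/118/ 88 187/110/ 56 193/106/ 39 193/105/ 33 193/104/ 31 193/104/ 30 193/104/ 31 190/103/ 32 185/100/ 29 180/ 97/ 31 176/ 96/ 32 167/ 92/ 32
198 136/138/136 148/133/125 171/123/ 98 189/119/ 74 201/117/ 56 204/114/ 42 201/110/ 35 194/105/ 31 188/102/ 31 180/ 97/ 30 168/ 92/ 30 156/ 86/ 32 144/ 79/ 30 131/ 72/ 33
199 136/140/139 141/137/131 156/130/116 175/127/ 99 192/124/ 79 197/118/ 57 188/107/ 41 171/ 95/ 33 155/ 86/ 31 140/ 77/ 31 124/ 70/ 33 108/ 64/ 35  93/ 56/ 34  79/ 50/ 33
red vial cap scene 197.06 281.76 50
```

```bash
python3 -m handwheel '[[[0,0,0],[0,0.002,-0.002],0],[[0,0,0],[0,0.002,-0.002],0],[[0,0,0],[0,0.002,-0.002],0],[[0,0,0],[0,0.002,-0.002],0]]'; python3 -c "
from h import *
print(bot.close_job())"
```

```text
time_s: 21.0
position: [0.5385, -0.0156, 0.2287]
ee_rot: [[-0.028, 1.0, -0.0], [1.0, 0.028, -0.0], [-0.0, -0.0, -1.0]]
contact_force: [-5.9, -0.5, -3.0]
grip_width: 0.0121
grip_force: 30.0
the job is handed in; nothing more can be done
None
```

I handed the job in at 21.0 s: the red vial stands upright beside the two black-capped vials, and the arm holds the cover by its black grip at about 0.58 rad, against a clip angle I measured as about 0.59. The hand hid the pointer and most of the clip at the end, so that alignment was worked out from the handle position and earlier views rather than seen directly. After an early lift to about 0.54 rad I shut and let go of the cover once to measure the clip again, before the final lift.

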